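# Level the sprung glue-up shelf and hold it down for clamping

### The arm

A 6-joint arm with a two-finger parallel gripper is mounted at the origin on the work surface. World frame = base frame: x ahead of the robot, y to its left, z up, the work surface at z = 0. Lengths are in mm, angles in rad, forces in N, time in s.
With the tool pointing down it reaches from about 350 to 875 mm from the base axis. Payload 4.2 kg.
Tool frame: the origin (TCP) lies midway between the tips of the shut fingers; the grasp point (between the pads) lies 19 mm behind it; z points along the fingers, y is the line along which they close (so a half turn about z gives the same grasp; the last joint's range is limited). The gripper opens to 85 mm and grips with 20 to 120 N. Pads are 22 mm wide; open, the fingers measure 114 mm over their backs; the gripper's body (76 mm by 85 mm) begins 54 mm behind the grasp point. The pads swing forward as they close: fully open they stand 13 mm farther back than shut.
Start: joints at [1.478, 0.385, 0.008, 0, -1.194, -0.259], TCP at [215.335, 586.711, 208.612] pointing down, gripper open.
Joint ranges: [-3.14, 3.14], [-1.21, 2.06], [-1.07, 1.41], [-3.16, 2.05], [-2.99, -0.16], [-3.1, 3.1]. Speed limits (rad/s): [2.79, 2.79, 3.14, 3.14, 3.14, 3.14].

### API

Orientations are given as a 3x3 rotation matrix whose columns are the frame's x, y, z axes.
In Python, from workcell import r gives the robot as it stands. The module is installed in compiled form; this text tells all that it offers.
- The arm moves only by the tool arm_command, never from a script. Its arguments are lists of equal length, an entry for each row: "dp": the shift along the tool's x, y, z in cm, a list of three; "spin": the turn about the tool's z in rad. In form: {"dp": [[tx, ty, tz], ...], "spin": [spin, ...]}. A call has 1 to 10 rows; each row is the pose to reach, as a shift and turn from the pose commanded when the call began, along the tool's axes at that moment; what a row does not reach only later rows make up. A row lasts 1/8 s, in which the tool goes at most 62.5 mm and 10.7 degrees, less where a joint would pass 70% of its speed; a pose out of reach is approached as far as the arm can. A call with a gripper value outside its range is refused whole. "fingers" is the closure, from -1 (fully open) to 1 (shut), set as the call begins (left out, the last holds). The fingers move at their own pace and stop on an object; "force" is the grip in N (left out, the last holds). Time passes only in rows, so rows that repeat a pose let the fingers close. It gives the time, the measured TCP pose, the force, the opening and the grip force at its end, in the units of the state.
- r.sense(): the state, without advancing time (a new reading comes with each control period).
- r.grab_frame(name): name is "scene" or "top"; returns a dict with "img" (480x640x3 uint8, red, green, blue), "fovy" (degrees; the focal length in pixels is half the picture's height over the tangent of half this angle, whatever the lens; pixels are square), "cx", "cy" (the principal point, pixels), "R" (3x3) and "t" (3): a world point X has camera coordinates R X + t. Camera axes: x right, y down, z forward; pixel columns grow to the right and rows downward; lengths in mm; the calibration is good to about 2 mm. A picture is of the moment at which its call begins. There is no depth.
- r.job_done(): hands the job in; it is judged then, once.
Trained networks look in a picture, given as the dict that the camera call returned (one of the last four; its "shot" number tells which), for a name from the list of things; names that differ only in an ending like _2 or _b are one class to them, and where a whole thing is asked for, a point or a joint stands for the part that bears it (a point fixed in the world has none). Each returns a list of dicts, best first, with "score" (0 to 1); they miss things now and then, are a little off and sometimes report something else, mostly with a low value. They report only what shows in the picture. A call takes as long as a camera call. They do not tell look-alikes from the thing itself.
- r.look_for(thing, picture): "bbox" ([left, top, right, bottom] in pixels, round what is visible of it).
The state is a dict: "time": time; "q": joint angles; "qvel": joint speeds; "effort": joint torques, N m; "tcp_pos": TCP position; "tcp_rot": TCP orientation; "force": force on the tool from outside, world axes, zero at the start; "moment": the same for the moment, N m; "gripper_width": finger opening in mm; "grasp_force": force on a finger pad.
Only numpy, scipy, OpenCV 4.12 (cv2) and the standard library are available. Lean on these libraries where they do the work, as an engineer would, in place of code of your own. Each camera call takes 0.05 s, during which the arm holds its last target. There are 200 camera calls.

### The job

Lay the tubular spirit level, which stands on end on the bench, down on its side in the two V-blocks of the little hinged glue-up shelf, and turn the black knob of the shelf's levelling foot until the bubble sits centred between its two marks with the shelf pressed down on that foot (spring hinges push it up otherwise). Finish with the fingertips pressing the level down, clear of the shelf and knob, so that the shelf bears on its foot and the bubble is centred, and stay there pressing while I put the clamps on. Leave the other things on the bench alone.

Things in the scene. Friction and masses are not known exactly. Their poses are not given: they have to be found in the camera images.
- level: Tubular spirit level: a round tube 30 mm in diameter and 130 mm long, clear in the middle, with a 20 mm aluminium cap at each end; 0.25 kg. It starts standing upright on the bench. Origin at the centre of one end face (the lower one at the start); its z axis runs along the tube to the other end. Both ends are alike and it may be laid either way round.
- level_mid (a point): The middle of the level: on its axis, 65 mm from either end. Two black ring marks lie 12 mm either side of it.
- bubble_mid (a point): Centre of the bubble (white, 18 mm long, 15 mm in diameter) inside the clear part of the level. It drifts to the higher end, 1.6 mm for each milliradian of slope, up to 24 mm from the middle, and settles within about a second.
- bubble (a joint): Position of the bubble along the level (m): 0 midway between the marks, positive towards the level's +z end (the end that is up at the start).
- cradle (a point): Where the level's middle comes to lie: 34 mm above the board, midway between two 90-degree V-blocks (54 mm wide, 16 mm along the tube, centres 84 mm apart, tops 32 mm above the board; 68 mm clear between them for the fingers). y runs along the trough towards the hinged end, z up out of the board. No end stops.
- knob_grip (a point): Middle of the levelling foot's fluted black hand knob, 40 mm in diameter, 22 mm tall, vertical axis, 27 mm above the board, 105 mm beside the trough, near the free end. Clockwise from above screws the foot down and raises the free end, counter-clockwise lowers it: per radian 5.9 mrad of slope, 9.4 mm of bubble. 1 to 2.2 rad either way is wanted; it takes 0.06 N m and stays where it is left.
- plinth: Fixed plywood base, 220 x 300 x 15 mm, origin under its centre; y to the hinged end, z up. The board, 200 x 262 x 15 mm, is hinged along x at +y; its top is 70 mm up when level. Spring hinges hold the free end 35 mrad up (7 mm at the foot); about 3 N on the level brings it down to the foot, 6 to 12 N holds it there. Trough on the +x side, knob on the -x side, its foot 217 mm from the hinge.
- shelf: The hinged shelf board with its V-blocks, levelling foot and knob. Origin on the hinge line under the board; y from the free end towards the hinge, z up; level when z is vertical.
- screw: The levelling screw with its foot, 18 mm in diameter, under the shelf; origin on its axis at the underside of the board.
- packer_thin: Fixed hardwood packer on the plinth, 50 x 40 x 5.5 mm; either this or the thick one lies under the foot, the other lies spare beside it.
- packer_thick: Fixed hardwood packer on the plinth, 50 x 40 x 9.5 mm.
- clamp_a: Bystander: purple spring clamp, 110 x 60 x 18 mm, lying flat; origin at its underside.
- clamp_b: Bystander: a second such clamp lying crossed on top of the first.
- jar: Bystander: glass jar with a steel screw lid, 60 mm in diameter, 69 mm tall; origin at the centre of its underside.
- roller: Bystander: white plastic roller, 38 mm in diameter, 140 mm long, lying on its side along its x axis; origin under its middle.
There are look-alikes about, which are no part of the job. What is shaped like the level but orange is not meant.

How it is judged (in metres and radians):
On the way:
1. the level lies on its side, seated in both V-blocks (x of level_mid in the frame of cradle between -0.003 and 0.003 m and z of level_mid in the frame of cradle below 0.003 m and y of level_mid in the frame of cradle between -0.02 and 0.02 m and angle between the z axis of level and the y axis of cradle, either way round below 0.05 rad), for 0.2 s.
At the end, for the whole second after the job is handed in: Level seated in both V-blocks (3 mm across, 20 mm along); fingers press it with over 2 N so the foot bears on its packer with over 1 N; bubble within 4 mm of the middle, shelf within 5 mrad of level; robot touches neither shelf nor knob; the arm stays there pressing (all of step 1 and value of joint bubble between -0.004 and 0.004 m and angle between shelf's own z axis and vertical below 0.005 rad and (contact force between screw and packer_thin above 1 N or contact force between screw and packer_thick above 1 N) and contact force between the fingers and level above 2 N and contact force between each of the fingers, the arm and shelf below 0.5 N); the arm keeps its last pose, push and grip.
It fails at once if a bystander is disturbed: clamp, jar or roller moved by more than 30 mm (distance of any of clamp_a, clamp_b, jar, roller from where it was at the start of the episode above 0.03 m).
It also fails if it takes over 61 s, if anything falls off the work surface, if the arm or the gripper's body presses on something with over 40 N, if the wrist force passes 120 N, or if a joint passes its speed limit or range.

## Working session

There is one attempt and no reset: what is moved stays moved. The work goes in short steps, Python scripts to look and compute and a tool call to move; the robot and the scene stay as the last step left them, time stands still between calls to the robot, and variables do not carry over. Pictures are saved under pics/ and viewed, at most 10 in all, crops included, and the job is handed in when it is done.

Besides the shell and the picture viewer there is one more tool, called after ">>>" as name(argument=value, ...) on one line, values as JSON. arm_command: Moves the arm, as the interface text tells. Its arguments: {"type":"object","properties":{"dp":{"type":"array","items":{"type":"array","items":{"type":"number"}}},"spin":{"type":"array","items":{"type":"number"}},"fingers":{"type":"number"},"force":{"type":"number"}},"required":["dp","spin"]}

```bash
mkdir -p pics; cat > h.py <<'E'
import numpy as np, cv2
from workcell import r
def K(p):
    f=240/np.tan(np.radians(p["fovy"])/2); return f,p["cx"],p["cy"]
def proj(p,X):
    f,cx,cy=K(p); c=np.array(p["R"])@np.array(X,float)+np.array(p["t"]); return np.array([cx+f*c[0]/c[2],cy+f*c[1]/c[2]])
def back(p,u,v,z):
    f,cx,cy=K(p); R=np.array(p["R"]);t=np.array(p["t"]); o=-R.T@t; d=R.T@np.array([(u-cx)/f,(v-cy)/f,1]); return o+d*(z-o[2])/d[2]
def save(p,n,box=None,s=1):
    im=p["img"][...,::-1]
    if box: im=im[box[1]:box[3],box[0]:box[2]]
    cv2.imwrite("pics/"+n,cv2.resize(im,None,fx=s,fy=s,interpolation=cv2.INTER_CUBIC))
E
python3 - <<'E'
from h import *
np.set_printoptions(precision=1,suppress=True)
for n in("scene","top"):
    p=r.grab_frame(n); save(p,n+"1.png"); print(n,p["fovy"],p["cx"],p["cy"],-np.array(p["R"]).T@np.array(p["t"]),np.array(p["R"])[2])
    for th in("level","bubble_mid","knob_grip","shelf","plinth","clamp_a","jar","roller"):
        print(th,[(np.round(d["bbox"]).tolist(),round(d["score"],2)) for d in r.look_for(th,p)[:4]])
print(r.sense())
E
```

```text
scene 54.7670008283406 323.5190803211784 244.175978127943 [1206.8   38.4  556.1] [-0.8  0.  -0.6]
level [([403.0, 203.0, 426.0, 272.0], 0.86), ([444.0, 225.0, 474.0, 297.0], 0.7)]
bubble_mid []
knob_grip [([165.0, 218.0, 186.0, 238.0], 0.63)]
shelf [([403.0, 204.0, 423.0, 273.0], 0.28)]
plinth [([139.0, 220.0, 319.0, 341.0], 0.82), ([350.0, 319.0, 388.0, 380.0], 0.45), ([161.0, 216.0, 189.0, 242.0], 0.28)]
clamp_a [([314.0, 212.0, 349.0, 248.0], 0.78), ([317.0, 221.0, 350.0, 254.0], 0.58)]
jar [([347.0, 320.0, 386.0, 381.0], 0.91)]
roller [([446.0, 325.0, 558.0, 374.0], 0.95)]
top 53.2544869249302 318.85150927189807 239.44744829383126 [514.9  55.6 842.9] [ 0.1  0.  -1. ]
level [([163.0, 239.0, 201.0, 258.0], 0.97), ([208.0, 282.0, 244.0, 306.0], 0.68)]
bubble_mid []
knob_grip [([494.0, 260.0, 523.0, 286.0], 0.56)]
shelf [([338.0, 171.0, 530.0, 335.0], 0.7)]
plinth [([332.0, 170.0, 532.0, 341.0], 0.59)]
clamp_a [([297.0, 313.0, 341.0, 382.0], 0.81), ([299.0, 314.0, 340.0, 382.0], 0.78)]
jar [([267.0, 118.0, 302.0, 162.0], 0.91)]
roller [([125.0, 131.0, 212.0, 184.0], 0.73)]
{'time': 0.9, 'q': array([ 1.5,  0.4,  0. , -0. , -1.2, -0.3]), 'qvel': array([ 0.,  0., -0., -0.,  0.,  0.]), 'effort': array([ -0. , -39.2,  18.9,   4.2,  -0. ,   0. ]), 'tcp_pos': array([215.3, 586.7, 208.6]), 'tcp_rot': array([[ 0.9, -0.3, -0. ],
       [-0.3, -0.9, -0. ],
       [-0. ,  0. , -1. ]]), 'force': array([ 0.1,  0.6, -0.3]), 'moment': array([ 0.,  0., -0.]), 'grasp_force': 0.0, 'gripper_width': 85.61737066056364}
```

View pics/scene1.png

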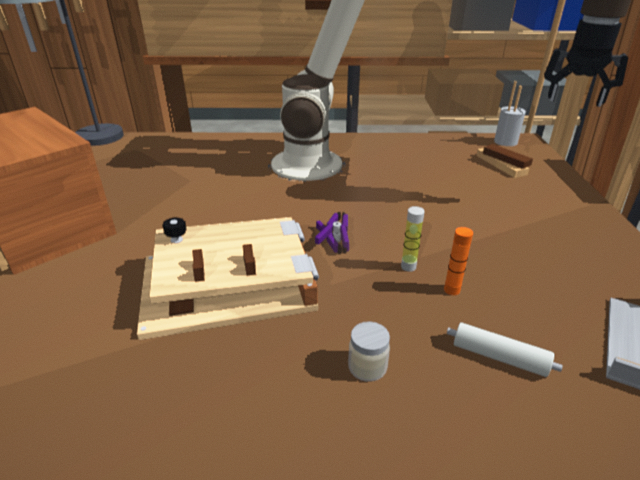

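View pics/top1.png

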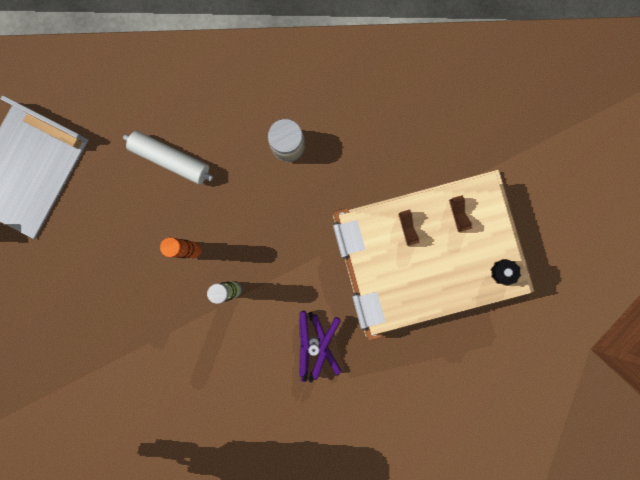

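The level is the clear yellow-green tube with aluminium caps, at scene (413,240) and top (225,294). The orange tube at scene (458,260), top (180,248) is the look-alike and not meant. The shelf's V-blocks are at top (409,228) and (460,214), with the knob at (506,272). I'll confirm the level in an enlarged crop and compute positions.

```bash
python3 - <<'E'
from h import *
np.set_printoptions(precision=1,suppress=True)
s=r.grab_frame("scene");t=r.grab_frame("top")
a=cv2.resize(s["img"][190:310,380:500],(400,400),interpolation=cv2.INTER_CUBIC)
b=cv2.resize(t["img"][160:350,325:540],(400,353),interpolation=cv2.INTER_CUBIC)
b=np.vstack([b,np.zeros((47,400,3),np.uint8)])
cv2.imwrite("pics/crop1.png",np.hstack([a,b])[...,::-1])
print("top +x,+y px", proj(t,[500,0,0]),proj(t,[600,0,0]),proj(t,[500,100,0]))
# level: fit by both pictures, from bbox of level
bs=[403,203,426,272];bt=[208,282,244,306]
from scipy.optimize import least_squares
def box(p,x,y,z0=0):
    P=[proj(p,[x+15*np.cos(k),y+15*np.sin(k),z]) for k in np.linspace(0,6.28,24) for z in (0,130)];P=np.array(P);return np.r_[P.min(0),P.max(0)]
for nm,(p_s,p_t) in {"level":(bs,bt),"orange":([444,225,474,297],[163,239,201,258])}.items():
    o=least_squares(lambda v:np.r_[box(s,*v)-p_s,box(t,*v)-p_t],[500,250]);print(nm,o.x,o.fun)
for nm,u,z in(("knob",(506,272),105),("b1",(409,228),105),("b2",(460,214),107),("cl",(319,347),30),("jar",(286,140),69)):print(nm,back(t,*u,z))
for nm,u in(("jar",(368,370)),("clamp",(333,245))):print(nm,back(s,*u,0))
# plinth corners (hinge side visible)
E
```

```text
top +x,+y px [354.  272.9] [352.2 216.2] [297.1 274.5]
level [474.6 213.5] [-2.8  2.  -2.2 -1.5 -1.6  0.1 -2.7 -0.6]
orange [547.7 282.1] [-1.2  1.1 -1.7 -2.1 -3.1 -1.7  0.7  0.6]
knob [ 497.1 -226.1  105. ]
b1 [568.8 -80.1 105. ]
b2 [ 588.1 -159.   107. ]
cl [378.   64.5  30. ]
jar [721.4 109.1  69. ]
jar [735.8 111.7   0. ]
clamp [401.7  66.6   0. ]
```

View pics/crop1.png

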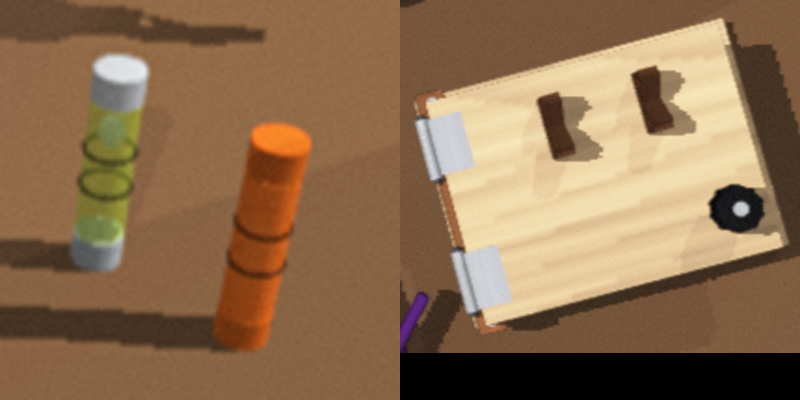

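The crop shows the clear green tube with aluminium caps and two ring marks on the left, which is the level. The orange one beside it is the decoy. On the right are the shelf's V-blocks and black knob. Next I'll fit the shelf pose from the corner pixels.

```bash
cat > fit.py <<'E'
from h import *
from scipy.optimize import least_squares
np.set_printoptions(precision=2,suppress=True)
t=r.grab_frame("top")
c=lambda u,v:np.array([325+(u-400)*215/400,160+v*190/353.])
obs=[("B",100,-262,c(722,20)),("B",-100,-262,c(786,242)),("B",100,0,c(437,97)),("B",-100,0,c(487,326)),
("K",0,0,c(741,209)),
("V",27,8,0,c(538,98)),("V",27,-8,0,c(557,93)),("V",-27,-8,0,c(576,155)),("V",-27,8,0,c(556,160)),
("V",27,8,-84,c(632,72)),("V",27,-8,-84,c(655,67)),("V",-27,-8,-84,c(673,128)),("V",-27,8,-84,c(650,133))]
def W(v,l,tilt=.035):
    X,Y,a,_,_=v; x,y,z=l; y,z=y*np.cos(tilt)+z*np.sin(tilt),-y*np.sin(tilt)+z*np.cos(tilt)
    return np.array([X+x*np.cos(a)-y*np.sin(a),Y+x*np.sin(a)+y*np.cos(a),55+z])
def f(v):
    o=[]
    for b in obs:
        if b[0]=="B": l=(b[1],b[2],15)
        elif b[0]=="K": l=(v[3]-105,-217,15+42)
        else: l=(v[3]+b[1],v[4]+b[2]+b[3],47)
        o+=list((proj(t,W(v,l))-b[-1])*(0.5 if b[0]=="B" else 1))
    return np.array(o)
o=least_squares(f,[500,-20,0.25,50,-80],loss="soft_l1");v=o.x
if __name__=="__main__":
    print(v);print(f(v).reshape(-1,2))
    for n,tl in(("up",.035),("level",0)):
        print(n,"cradle",W(v,(v[3],v[4]-42,49),tl),"knob",W(v,(v[3]-105,-217,42),tl))
E
python3 fit.py; python3 -c "
from h import *
s=r.sense();print(s['tcp_rot'].round(3),s['tcp_pos'],s['q'])"
```

```text
[500.91  -1.26   0.24  47.28 -93.87]
[[ 0.12 -0.32]
 [ 0.77  0.28]
 [-2.01  0.63]
 [ 1.13 -0.92]
 [-0.15  0.63]
 [-0.2  -0.1 ]
 [-0.39 -0.16]
 [-1.04  0.14]
 [-0.36  0.19]
 [ 2.04 -0.58]
 [-0.23 -0.66]
 [-0.1   0.23]
 [ 2.12  0.29]]
up cradle [ 578.56 -120.34  108.72] knob [ 495.78 -224.2   104.57]
level cradle [ 578.99 -122.09  104.  ] knob [ 496.16 -225.76   97.  ]
[[ 0.939 -0.345 -0.   ]
 [-0.345 -0.939  0.   ]
 [-0.    -0.    -1.   ]] [215.32593536 586.72797997 208.61553906] [ 1.47761488e+00  3.84700145e-01  7.91068063e-03 -4.30167375e-06
 -1.19397304e+00 -2.58588325e-01]
```

>>> arm_command(dp=[[37.2,26.1,0],[37.2,26.1,0],[37.2,26.1,0],[37.2,26.1,0],[37.2,26.1,0],[37.2,26.1,0],[37.2,26.1,0],[37.2,26.1,0],[37.2,26.1,0],[37.2,26.1,0]], spin=[0.98,0.98,0.98,0.98,0.98,0.98,0.98,0.98,0.98,0.98], fingers=-1, force=20)

```text
time: 2.3
tcp_pos: [474.2, 214.3, 208.6]
tcp_rot: [[0.238, -0.971, -0.0], [-0.971, -0.238, 0.0], [-0.0, -0.0, -1.0]]
force: [0.1, 0.0, -0.0]
gripper_width: 85.5
grasp_force: 0.0
```

>>> arm_command(dp=[[0,0,6],[0,0,11],[0,0,14.2],[0,0,14.2]], spin=[0,0,0,0])

```text
time: 2.8
tcp_pos: [472.6, 213.6, 64.5]
tcp_rot: [[0.239, -0.971, -0.005], [-0.971, -0.239, -0.004], [0.003, 0.005, -1.0]]
force: [0.1, -0.4, 0.1]
gripper_width: 85.4
grasp_force: 0.0
```

>>> arm_command(dp=[[0,0,0],[0,0,0],[0,0,0],[0,0,0],[0,0,0],[0,0,0],[0,0,0],[0,0,0]], spin=[0,0,0,0,0,0,0,0], fingers=1, force=20)

```text
time: 3.8
tcp_pos: [475.9, 214.3, 67.8]
tcp_rot: [[0.237, -0.971, 0.003], [-0.971, -0.237, 0.002], [-0.001, -0.003, -1.0]]
force: [1.5, 0.8, 5.6]
gripper_width: 29.5
grasp_force: 20.0
```

>>> arm_command(dp=[[0,0,0.3],[0.78,0,0.25],[1.55,0,0.2],[2.3,0,0.25],[3.1,0,0.35],[3.85,0,0.55],[4.6,0,0.75],[5.3,0,1.05],[6.0,0,1.4]], spin=[0,0,0,0,0,0,0,0,0])

```text
time: 4.92
tcp_pos: [490.9, 155.9, 54.1]
tcp_rot: [[0.237, -0.971, 0.005], [-0.971, -0.237, 0.002], [-0.001, -0.005, -1.0]]
force: [2.5, -0.9, 6.3]
gripper_width: 29.7
grasp_force: 20.6
```

```bash
python3 - <<'E'
from h import *
s=r.grab_frame("scene"); save(s,"tilt.png",(330,150,500,320),3)
E
```

```text
(no output)
```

View pics/tilt.png

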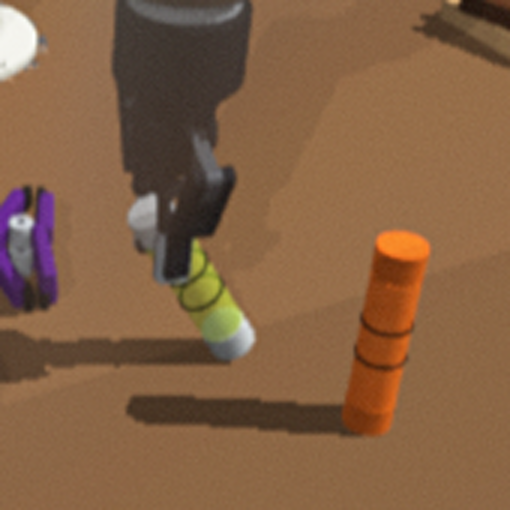

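The tube is pivoting in the grip about its foot on the bench, now about 40° over, and it is clear of the orange tube and the clamps.

>>> arm_command(dp=[[0.66,0,0.42],[1.28,0,0.89],[1.85,0,1.42],[2.37,0,2.0],[2.84,0,2.62],[3.26,0,3.28],[3.61,0,3.97],[3.91,0,4.6],[4.03,0,4.9],[4.03,0,4.9]], spin=[0,0,0,0,0,0,0,0,0,0])

```text
time: 6.22
tcp_pos: [497.7, 115.8, 3.0]
tcp_rot: [[0.237, -0.972, -0.002], [-0.972, -0.237, -0.001], [0.0, 0.002, -1.0]]
force: [0.3, -2.1, 1.2]
gripper_width: 29.3
grasp_force: 19.7
```

>>> arm_command(dp=[[0,0,-5],[0,0,-10],[0,0,-15],[0,0,-17],[0,0,-17]], spin=[0,0,0,0,0], force=40)

```text
time: 6.85
tcp_pos: [498.4, 116.9, 174.4]
tcp_rot: [[0.237, -0.971, 0.002], [-0.971, -0.237, 0.002], [-0.002, -0.002, -1.0]]
force: [0.4, 0.3, -3.6]
gripper_width: 29.3
grasp_force: 40.6
```

```bash
python3 - <<'E'
from h import *
s=r.grab_frame("scene"); save(s,"lift.png",(270,90,440,260),3)
p=r.sense()["tcp_pos"];print(p,proj(s,p),[proj(s,p+np.array([0.238*k,-.971*k,22])) for k in(-88,42)],r.look_for("level",s))
E
```

```text
[497.34958064 116.34854784 172.7716586 ] [364.61257004 194.2812971 ] [array([413.30589741, 177.3855461 ]), array([341.63336541, 185.56420186])] [{'bbox': [349.7, 155.4, 422.5, 189.8], 'score': 0.73}, {'bbox': [448.0, 227.0, 475.2, 295.8], 'score': 0.65}]
```

View pics/lift.png

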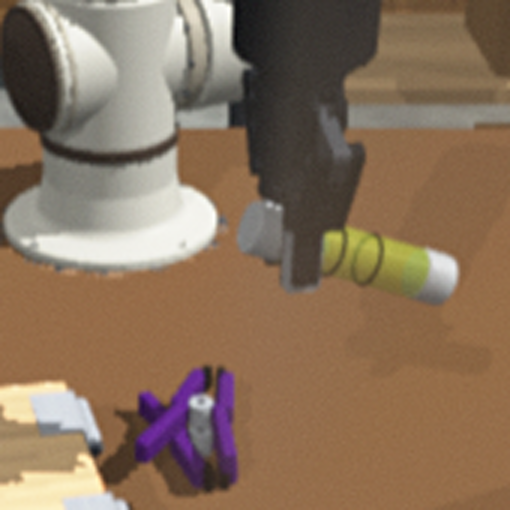

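The level is held nearly flat with its +y end lower. The grip is nearer the free-end cap than planned, so I'll measure the offset from the end pixels, (352,166) and (419,183).

```bash
python3 - <<'E'
from h import *
from scipy.optimize import least_squares
np.set_printoptions(precision=3,suppress=True)
s=r.grab_frame("scene");t=r.grab_frame("top")
S=r.sense();p=S["tcp_pos"];X=S["tcp_rot"][:,0];Y=S["tcp_rot"][:,1]
def box(c,v):
    m,th,h=v; a=X*np.cos(th)+np.array([0,0,1])*np.sin(th); n=np.cross(a,Y)
    mid=p+np.array([0,0,h])-a*m
    P=np.array([proj(c,mid+e*a+15*(np.cos(k)*Y+np.sin(k)*n)) for e in(-65,65) for k in np.linspace(0,6.28,24)]);return np.r_[P.min(0),P.max(0)]
print(r.look_for("level",t)[:2])
bs=[np.array(d["bbox"]) for d in r.look_for("level",s) if d["bbox"][0]<400][0]
bt=[np.array(d["bbox"]) for d in r.look_for("level",t) if d["bbox"][2]>235]
print(bs,bt)
o=least_squares(lambda v:box(s,v)-bs,[30,.1,20]);print("scene",o.x,o.fun)
if bt:
    o=least_squares(lambda v:np.r_[box(s,v)-bs,box(t,v)-bt[0]],[30,.1,20],loss="soft_l1");print("both",o.x,o.fun)
save(t,"top2.png",(200,220,360,340),4)
E
```

```text
[{'bbox': [332.5, 170.3, 532.3, 341.2], 'score': 0.73}, {'bbox': [161.4, 237.9, 187.4, 256.3], 'score': 0.56}]
[349.2 157.6 423.4 191.9] [array([332.5, 170.3, 532.3, 341.2])]
scene [37.954 -0.136 28.826] [-1.931  0.033  2.014  0.186]
both [-144.279   -0.095   68.989] [-110.733    0.004 -101.044   -0.414   -0.791   56.639  -96.489  -65.51 ]
```

```bash
python3 - <<'E'
from h import *
from scipy.optimize import least_squares
np.set_printoptions(precision=3,suppress=True)
s=r.grab_frame("scene");S=r.sense();p=S["tcp_pos"];X=S["tcp_rot"][:,0]
def ends(v):
    m,th,h=v; a=X*np.cos(th)+np.array([0,0,1])*np.sin(th)
    return np.r_[proj(s,p+[0,0,h]+a*(65-m)),proj(s,p+[0,0,h]-a*(65+m))]
for ob in([353,165.5,419,183.3],[352,166.5,420,183.3]):
    o=least_squares(lambda v:ends(v)-ob,[30,.1,20]);print(o.x,o.fun)
E
```

```text
[41.405  0.364 48.256] [ 0.527  0.223 -0.588 -0.296]
[41.032  0.342 46.458] [ 1.163  0.464 -1.295 -0.623]
```

>>> arm_command(dp=[[5,-0.4,0],[10,-0.9,0],[15,-1.3,0],[20,-1.7,0],[24,-2.0,0],[26.6,-2.26,0],[26.6,-2.26,0],[26.6,-2.26,0],[26.6,-2.26,0]], spin=[0,0,0,0,0,0,0,0,0])

```text
time: 8.38
tcp_pos: [583.1, -136.2, 173.6]
tcp_rot: [[0.238, -0.971, -0.0], [-0.971, -0.238, 0.0], [-0.0, 0.0, -1.0]]
force: [-0.3, 0.3, -1.9]
gripper_width: 28.8
grasp_force: 40.4
```

```bash
python3 - <<'E'
from h import *
s=r.grab_frame("scene");t=r.grab_frame("top");p=r.sense()["tcp_pos"];print(p,proj(s,p),proj(t,p))
a=cv2.resize(s["img"][110:310,130:330],(400,400),interpolation=cv2.INTER_CUBIC)
b=cv2.resize(t["img"][120:320,330:530],(400,400),interpolation=cv2.INTER_CUBIC)
cv2.imwrite("pics/over.png",np.hstack([a,b])[...,::-1])
E
```

```text
[ 583.22735293 -136.19185385  173.81037546] [208.62387584 219.75484037] [457.59796554 212.80620206]
```

View pics/over.png

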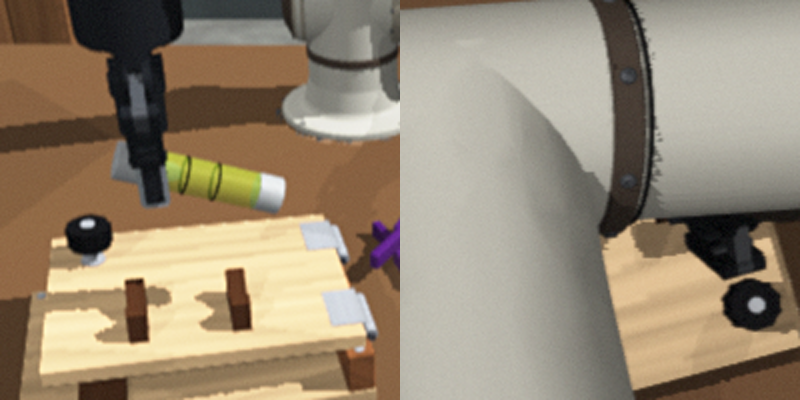

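The picture shows the finger gripping next to the left (free-end) cap. It is above the gap between the V-blocks, and the tube's right end is lower and over the hinge-side block. Lowering now, in scene crop terms between blocks (137,310) and (238,300).

>>> arm_command(dp=[[0.2,0,3],[0.2,0,6],[0.2,0,7.2],[0.2,0,7.8],[0.2,0,8.4],[0.2,0,9.0],[0.2,0,9.4],[0.2,0,9.4]], spin=[0,0,0,0,0,0,0,0], force=20)

```text
time: 9.48
tcp_pos: [585.5, -139.5, 81.4]
tcp_rot: [[0.237, -0.971, 0.004], [-0.971, -0.237, -0.001], [0.002, -0.004, -1.0]]
force: [0.9, -1.8, 4.4]
gripper_width: 28.8
grasp_force: 40.5
```

```bash
python3 - <<'E'
from h import *
s=r.grab_frame("scene");save(s,"low.png",(130,150,330,310),3)
E
```

```text
(no output)
```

View pics/low.png

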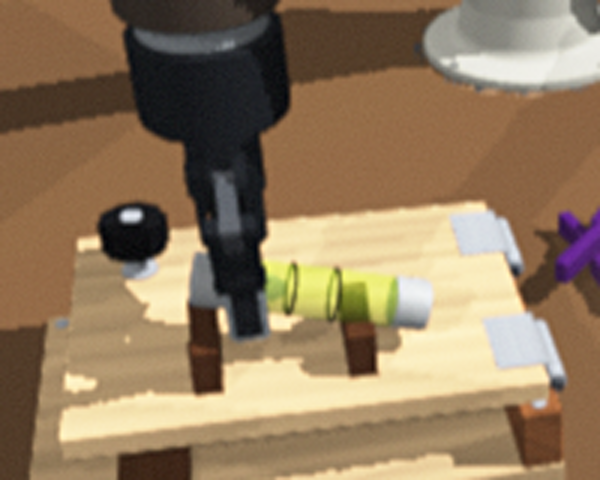

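The tube rests in the hinge-side block and sits just above the free-end block. Opening the fingers will let it settle.

>>> arm_command(dp=[[0,0,0],[0,0,0],[0,0,0],[0,0,0],[0,0,0],[0,0,0]], spin=[0,0,0,0,0,0], fingers=-0.3, force=20)

```text
time: 10.28
tcp_pos: [583.7, -139.0, 79.6]
tcp_rot: [[0.237, -0.972, -0.0], [-0.972, -0.237, 0.0], [-0.0, 0.0, -1.0]]
force: [-0.1, 0.8, 0.5]
gripper_width: 55.7
grasp_force: 0.0
```

```bash
python3 - <<'E'
from h import *
s=r.grab_frame("scene");save(s,"rel.png",(130,150,330,310),3);print(r.look_for("level",s),r.look_for("bubble_mid",s))
E
```

```text
[{'bbox': [445.5, 227.6, 475.0, 296.8], 'score': 0.62}, {'bbox': [193.7, 235.8, 272.8, 262.0], 'score': 0.57}] []
```

View pics/rel.png

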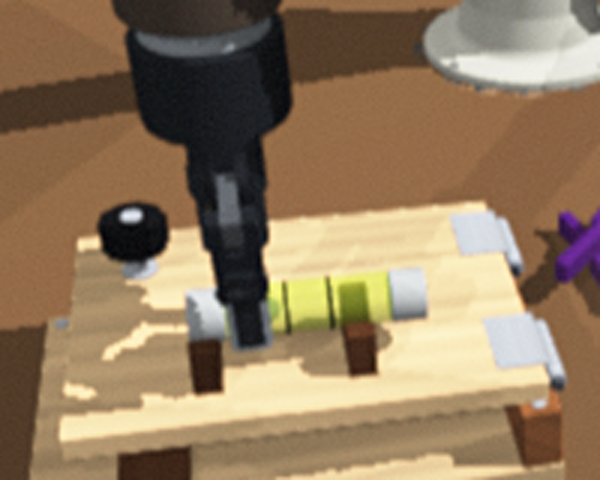

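```bash
sed -i 's/^t=r.grab_frame("top")/import pickle,os\nt=pickle.load(open("t.pkl","rb")) if os.path.exists("t.pkl") else r.grab_frame("top")/; ' fit.py; cat >> fit.py <<'E'
E
python3 - <<'E'
from h import *
import pickle
t=r.grab_frame("top");pickle.dump({k:t[k] for k in("fovy","cx","cy","R","t")},open("t.pkl","wb"))
from fit import *
s=r.grab_frame("scene");print(v)
P=lambda *l:((proj(s,W(v,l))-[130,150])*3)
xc,yc=v[3],v[4]-42
print("blocks front top (free,hinge)",P(xc+27,yc-42,47),P(xc+27,yc+42,47),"obs ~ (206,345),(361,325)")
for d in(-65,-12,0,12,14,65):print(d,P(xc,yc+d,49))
print("knob top",P(xc-105,-217,53))
E
```

```text
[500.91  -1.26   0.24  47.28 -93.87]
blocks front top (free,hinge) [205.97 345.49] [364.36 327.65] obs ~ (206,345),(361,325)
-65 [160.58 318.28]
-12 [260.12 307.57]
0 [282.23 305.19]
12 [304.19 302.83]
14 [307.83 302.44]
65 [399.39 292.58]
knob top [131.4  215.82]
```

The level is seated about 14 mm towards the hinge end, so I'll slide it about 10 mm back towards the middle.

>>> arm_command(dp=[[-0.9,0,-0.4],[-0.9,0,-0.4],[-0.9,0,-0.4],[-0.9,0,-0.4],[-0.9,0,-0.4],[-0.9,0,-0.4]], spin=[0,0,0,0,0,0], fingers=1, force=20)

```text
time: 11.28
tcp_pos: [582.8, -129.7, 84.0]
tcp_rot: [[0.237, -0.971, 0.003], [-0.971, -0.237, 0.001], [0.0, -0.003, -1.0]]
force: [2.6, 4.5, 1.3]
gripper_width: 28.7
grasp_force: 22.6
```

>>> arm_command(dp=[[0.4,0,0],[0.7,0,0],[1.0,0,0],[1.0,0,0]], spin=[0,0,0,0])

```text
time: 11.78
tcp_pos: [585.2, -140.0, 84.1]
tcp_rot: [[0.237, -0.972, 0.003], [-0.972, -0.237, -0.0], [0.001, -0.002, -1.0]]
force: [2.2, 3.1, 2.2]
gripper_width: 28.8
grasp_force: 22.6
```

>>> arm_command(dp=[[0,0,0],[0,0,0],[0,0,0],[0,0,0]], spin=[0,0,0,0], fingers=-0.3)

```text
time: 12.28
tcp_pos: [583.6, -140.2, 83.4]
tcp_rot: [[0.236, -0.972, -0.001], [-0.972, -0.236, -0.0], [-0.0, 0.001, -1.0]]
force: [0.7, -0.0, -0.3]
gripper_width: 55.6
grasp_force: 0.0
```

>>> arm_command(dp=[[0,0,-5],[-0.5,-0.1,-6.5],[-1.0,-0.1,-6.5]], spin=[0,0,0])

```text
time: 12.65
tcp_pos: [583.1, -129.7, 149.7]
tcp_rot: [[0.237, -0.972, 0.003], [-0.972, -0.237, 0.0], [0.0, -0.003, -1.0]]
force: [0.8, 0.5, -0.0]
gripper_width: 55.5
grasp_force: 0.0
```

>>> arm_command(dp=[[0,0,0],[0,0,0],[0,0,0.5],[0,0,1.0],[0,0,1.8],[0,0,2.4],[0,0,2.8],[0,0,3.1],[0,0,3.3]], spin=[0,0,0,0,0,0,0,0,0], fingers=1)

```text
time: 13.78
tcp_pos: [582.6, -130.0, 115.5]
tcp_rot: [[0.237, -0.972, 0.0], [-0.972, -0.237, -0.0], [0.0, -0.0, -1.0]]
force: [0.8, -0.3, 0.1]
gripper_width: 0.1
grasp_force: 0.0
```

```bash
python3 - <<'E'
from h import *
s=r.grab_frame("scene");save(s,"press1.png",(130,150,330,310),3);S=r.sense();print(S["force"],S["tcp_pos"])
E
```

```text
[-0.22495304 -0.17973054  0.08132638] [ 582.4818762  -129.97270344  115.32421231]
```

View pics/press1.png

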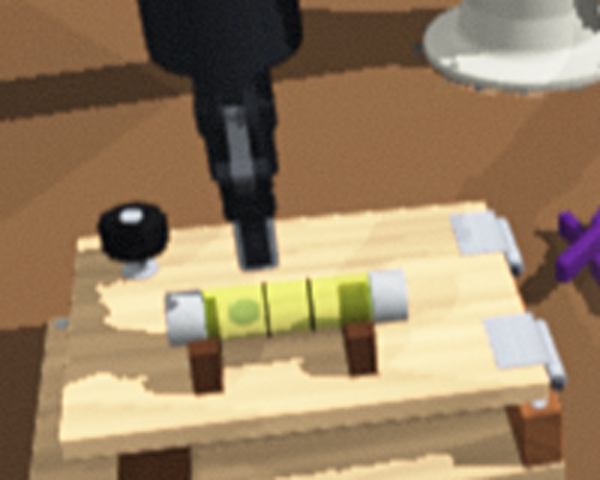

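The tip (crop 256,265) is still above the tube. The bubble is at (244,312), towards the free end, and the rings at 266 and 311 put the level about 3 mm off centre. I'll keep lowering and watch the force.

>>> arm_command(dp=[[0,0,0.2],[0,0,0.4],[0,0,0.6],[0,0,0.8],[0,0,0.9]], spin=[0,0,0,0,0])

```text
time: 14.45
tcp_pos: [582.5, -130.0, 106.4]
tcp_rot: [[0.237, -0.972, -0.0], [-0.972, -0.237, -0.0], [-0.0, 0.0, -1.0]]
force: [-0.3, 1.2, -0.3]
gripper_width: 0.0
grasp_force: 0.0
```

```bash
python3 - <<'E'
from h import *
s=r.grab_frame("scene");S=r.sense();p=S["tcp_pos"];print(S["force"],p,proj(s,p),proj(s,[583,-130,124]),proj(s,[583,-130,94]))
for c in(210,214,217,220):print(c,[tuple(int(x) for x in s["img"][k,c]) for k in range(228,264,2)])
E
```

```text
[ 0.16096184 -0.46062573  0.49339095] [ 582.47221574 -129.99490152  106.34945656] [218.01067064 254.27067465] [216.60127479 245.69674772] [218.87313963 260.45169766]
210 [(38, 37, 40), (58, 64, 67), (73, 79, 83), (82, 89, 96), (91, 94, 98), (110, 109, 108), (126, 123, 116), (156, 138, 121), (226, 205, 147), (243, 242, 131), (239, 239, 125), (193, 213, 111), (176, 197, 100), (170, 190, 100), (148, 167, 86), (174, 177, 90), (196, 186, 101), (133, 121, 72)]
214 [(16, 17, 17), (17, 21, 22), (22, 24, 28), (27, 28, 33), (24, 22, 28), (25, 26, 29), (19, 21, 28), (21, 24, 26), (100, 103, 86), (246, 246, 130), (241, 240, 128), (200, 214, 107), (170, 191, 98), (159, 177, 89), (154, 168, 83), (200, 195, 101), (172, 165, 84), (125, 110, 73)]
217 [(10, 13, 15), (21, 22, 27), (26, 25, 30), (25, 26, 31), (31, 31, 35), (20, 23, 27), (27, 30, 32), (24, 28, 31), (100, 105, 85), (159, 159, 76), (191, 189, 89), (213, 213, 99), (215, 216, 107), (213, 213, 106), (209, 203, 102), (207, 199, 106), (170, 163, 87), (130, 112, 76)]
220 [(81, 85, 93), (100, 105, 114), (88, 96, 99), (69, 73, 79), (62, 66, 70), (47, 50, 53), (34, 35, 36), (50, 51, 60), (197, 197, 132), (248, 247, 131), (243, 243, 127), (233, 232, 110), (227, 226, 112), (217, 215, 106), (202, 198, 98), (186, 177, 93), (128, 122, 64), (118, 99, 74)]
```

Everything so far (grip height, tilt on the bench, tip pixels) is consistent with the real tips sitting about 17 mm behind the reported TCP, so contact should come just below here.

>>> arm_command(dp=[[0,0,0.1],[0,0,0.2],[0,0,0.3],[0,0,0.4],[0,0,0.5],[0,0,0.5]], spin=[0,0,0,0,0,0])

```text
time: 15.25
tcp_pos: [582.6, -130.0, 101.7]
tcp_rot: [[0.237, -0.972, 0.0], [-0.972, -0.237, -0.0], [0.0, -0.0, -1.0]]
force: [-0.8, -0.5, 0.9]
gripper_width: 0.1
grasp_force: 0.1
```

>>> arm_command(dp=[[0,0,0.1],[0,0,0.2],[0,0,0.3],[0,0,0.3]], spin=[0,0,0,0])

```text
time: 15.75
tcp_pos: [583.0, -130.6, 99.2]
tcp_rot: [[0.237, -0.972, 0.001], [-0.972, -0.237, -0.001], [0.001, -0.001, -1.0]]
force: [-0.7, -3.6, 5.9]
gripper_width: 0.2
grasp_force: 2.4
```

```bash
python3 - <<'E'
from h import *
S=r.sense();print(S["force"],S["tcp_pos"])
s=r.grab_frame("scene")
for c in(214,217):print(c,[tuple(int(x) for x in s["img"][k,c]) for k in range(240,264,2)])
E
```

```text
[-0.66338378 -3.60852676  5.90909437] [ 582.99203774 -130.61610934   99.15298279]
214 [(27, 27, 31), (24, 24, 29), (23, 24, 31), (19, 19, 24), (127, 129, 100), (238, 238, 123), (182, 199, 101), (166, 186, 97), (150, 169, 85), (177, 181, 90), (200, 193, 101), (129, 124, 64)]
217 [(26, 28, 32), (22, 24, 29), (25, 25, 31), (26, 26, 30), (91, 94, 86), (148, 145, 67), (148, 148, 65), (187, 185, 89), (208, 204, 105), (201, 195, 96), (192, 182, 97), (124, 119, 63)]
```

>>> arm_command(dp=[[0,0,0.1],[0,0,0.1],[0,0,0.1],[0,0,0.1],[0,0,0.1],[0,0,0.1],[0,0,0.1],[0,0,0.1],[0,0,0.1],[0,0,0.1]], spin=[0,0,0,0,0,0,0,0,0,0])

```text
time: 17.05
tcp_pos: [583.1, -130.2, 98.0]
tcp_rot: [[0.237, -0.972, 0.001], [-0.972, -0.237, -0.0], [0.001, -0.001, -1.0]]
force: [0.4, -4.8, 4.8]
gripper_width: 0.1
grasp_force: 2.5
```

```bash
cat > strip.py <<'E'
from fit import *
def strip(tilt=0,half=14):
    s=r.grab_frame("scene");xc,yc=v[3],v[4]-42
    ds=np.arange(-70,71,1.0);out=[]
    for d in ds:
        a=proj(s,W(v,(xc+15,yc+d,50),tilt)) 
        col=[cv2.getRectSubPix(s["img"],(1,1),tuple(map(float,a+[0,k])))[0,0] for k in(-2,0,2,4)]
        out.append(np.mean(col,0))
    return s,ds,np.array(out)
if __name__=="__main__":
    S=r.sense();print(S["force"],S["tcp_pos"])
    s,ds,o=strip()
    print("d:R,G,B"); print(" ".join(f"{int(d)}:{int(a)},{int(b)},{int(c)}" for d,(a,b,c) in zip(ds[::2],o[::2])))
    print(r.look_for("bubble_mid",s)[:2])
    a=s["img"][215:280,170:290];cv2.imwrite("pics/bub.png",cv2.resize(a,(780,422),interpolation=cv2.INTER_CUBIC)[...,::-1])
E
python3 strip.py
```

```text
[ 0.36 -4.76  4.78] [ 583.14 -130.19   97.97]
d:R,G,B
-70:178,149,110 -68:179,151,110 -66:187,158,118 -64:194,166,125 -62:170,146,117 -60:137,131,119 -58:133,129,122 -56:133,129,122 -54:134,131,125 -52:134,128,121 -50:129,118,111 -48:130,117,110 -46:130,118,111 -44:133,121,113 -42:123,113,91 -40:95,87,41 -38:89,78,29 -36:89,78,30 -34:112,104,46 -32:165,156,84 -30:177,166,92 -28:176,167,92 -26:178,168,93 -24:177,168,93 -22:168,159,87 -20:160,154,84 -18:157,152,84 -16:157,152,83 -14:161,156,86 -12:164,158,88 -10:121,114,63 -8:106,99,53 -6:169,160,86 -4:177,168,91 -2:177,168,91 0:178,169,92 2:180,171,94 4:176,167,90 6:160,153,81 8:153,147,76 10:152,147,75 12:144,140,71 14:105,101,51 16:105,101,51 18:148,144,75 20:154,148,76 22:153,147,76 24:155,149,77 26:156,151,78 28:160,154,80 30:138,134,65 32:95,92,36 34:90,83,29 36:94,85,32 38:94,86,32 40:95,85,32 42:93,85,31 44:93,84,31 46:101,95,39 48:119,115,84 50:141,136,129 52:149,145,141 54:151,147,141 56:154,151,143 58:153,150,143 60:155,151,145 62:156,153,147 64:156,154,149 66:164,159,152 68:213,192,162 70:241,217,166
[]
```

```bash
cat > gr.py <<'E'
from strip import *
def run(tilt=0):
    s=r.grab_frame("scene");xc,yc=v[3],v[4]-42
    ds=np.arange(-36,38,1.0);M=[]
    im=s["img"].astype(np.float32)
    for d in ds:
        a=proj(s,W(v,(xc+10,yc+d,57),tilt))
        M.append([cv2.getRectSubPix(im,(1,1),tuple(map(float,a+[0,k])))[0,0] for k in range(-6,11)])
    M=np.array(M); g=M[...,1]-M[...,0]; w=(g>8); 
    print("rows frac",w.sum(0)); c=w.sum(1)
    print("".join("%x"%min(15,k) for k in c)); 
    dk=M[:,6:14].sum(-1).mean(1); print("dark", [int(d) for d,x in zip(ds,dk) if x<0.75*np.median(dk)])
    print("bubble d",(c*ds).sum()/max(1,c.sum()), "extent",ds[c>=3].min() if (c>=3).any() else None,ds[c>=3].max() if (c>=3).any() else None)
    print(r.sense()["force"],r.sense()["time"])
    return s
if __name__=="__main__":run()
E
python3 gr.py
```

```text
rows frac [ 0  5 11 16 21 22 21 21 18 13  2  0  0  0  0  0  0]
80000000000015668899aa9887650000000000000000000000000000000000000000355545
dark [-36, -35, -34, -9, -8, -7, 15, 16, 17, 32, 33, 34, 35, 36, 37]
bubble d -7.966666666666667 extent -36.0 37.0
[-0.2  -3.51  4.94] 17.2
```

>>> arm_command(dp=[[0,0,0.1],[0,0,0.15],[0,0,0.15],[0,0,0.15],[0,0,0.15],[0,0,0.15],[0,0,0.15],[0,0,0.15]], spin=[0,0,0,0,0,0,0,0])

```text
time: 18.2
tcp_pos: [583.2, -130.2, 97.2]
tcp_rot: [[0.237, -0.971, 0.002], [-0.971, -0.237, -0.001], [0.001, -0.001, -1.0]]
force: [-0.4, -3.6, 7.3]
gripper_width: -0.3
grasp_force: 4.0
```

```bash
python3 gr.py; python3 -c "
from h import *
print(r.sense()['tcp_pos'])"
```

```text
rows frac [ 0  2  8 15 22 22 23 19 18 14  7  0  0  0  0  0  0]
3000000000000000000035678899aa99876640000000000000000000000000000000145355
dark [-36, -35, -34, -9, -8, -7, 15, 16, 32, 33, 34, 35, 36, 37]
bubble d -1.8466666666666667 extent -36.0 37.0
[-0.31 -3.26  7.99] 18.25
[ 583.24690886 -130.16853542   97.18130389]
```

>>> arm_command(dp=[[0,0,0.1],[0,0,0.15],[0,0,0.15],[0,0,0.15],[0,0,0.15],[0,0,0.15],[0,0,0.15],[0,0,0.15]], spin=[0,0,0,0,0,0,0,0])

```text
time: 19.25
tcp_pos: [583.3, -130.2, 97.0]
tcp_rot: [[0.238, -0.971, 0.002], [-0.971, -0.238, -0.001], [0.001, -0.002, -1.0]]
force: [-1.8, -1.8, 13.9]
gripper_width: 0.1
grasp_force: 6.7
```

```bash
python3 gr.py; python3 -c "
from h import *
print(r.sense()['tcp_pos'])"
```

```text
rows frac [ 0  0  7 16 21 23 23 24 20 14  7  0  0  0  0  0  0]
70000000000000000000015677789999988764200000000000000000000000000000355455
dark [-36, -35, -34, -10, -9, -8, -7, 14, 15, 16, 17, 32, 33, 34, 35, 36, 37]
bubble d -0.5870967741935483 extent -36.0 37.0
[-2.91 -3.15 13.54] 19.3
[ 583.32501106 -130.2428728    96.9802381 ]
```

With the shelf bearing on its foot (13.9 N, z stalled), the bubble centre is about 10 mm from the middle towards the free end. That calls for about 1.08 rad counter-clockwise. On to the knob.

>>> arm_command(dp=[[0,0,-5]], spin=[0])

```text
time: 19.42
tcp_pos: [579.2, -128.7, 140.6]
tcp_rot: [[0.236, -0.972, -0.011], [-0.972, -0.236, 0.003], [-0.005, 0.01, -1.0]]
force: [0.9, -0.1, 1.1]
gripper_width: 0.2
grasp_force: 0.0
```

>>> arm_command(dp=[[4,5,0],[7.05,10.7,0],[7.05,10.7,0],[7.05,10.7,0],[7.05,10.7,0]], spin=[0,0,0,0,0], fingers=-1)

```text
time: 20.05
tcp_pos: [496.1, -222.9, 144.1]
tcp_rot: [[0.238, -0.971, -0.0], [-0.971, -0.238, 0.001], [-0.001, 0.0, -1.0]]
force: [0.5, 0.5, 0.8]
gripper_width: 85.4
grasp_force: 0.0
```

>>> arm_command(dp=[[0,0.0,4],[0,0.0,6],[0,0.0,7.0],[0,0,7.0]], spin=[0,0,0,0])

```text
time: 20.55
tcp_pos: [495.7, -223.3, 74.1]
tcp_rot: [[0.238, -0.971, -0.001], [-0.971, -0.238, 0.0], [-0.0, 0.001, -1.0]]
force: [0.5, -1.0, -0.2]
gripper_width: 85.6
grasp_force: 0.0
```

>>> arm_command(dp=[[0,0,0],[0,0,0],[0,0,0],[0,0,0],[0,0,0],[0,0,0]], spin=[0,0,0,0,0,0], fingers=1, force=35)

```text
time: 21.3
tcp_pos: [497.0, -223.9, 75.3]
tcp_rot: [[0.237, -0.971, 0.004], [-0.971, -0.237, -0.001], [0.001, -0.003, -1.0]]
force: [4.8, 2.5, 1.4]
gripper_width: 36.7
grasp_force: 36.4
```

>>> arm_command(dp=[[0,0,0],[0,0,0],[0,0,0],[0,0,0],[0,0,0],[0,0,0],[0,0,0],[0,0,0],[0,0,0],[0,0,0]], spin=[-0.14,-0.28,-0.42,-0.56,-0.7,-0.84,-0.98,-1.08,-1.08,-1.08])

```text
time: 22.55
tcp_pos: [495.4, -226.1, 75.1]
tcp_rot: [[0.969, -0.248, -0.0], [-0.248, -0.969, -0.003], [0.001, 0.003, -1.0]]
force: [3.0, -7.6, 1.2]
gripper_width: 36.3
grasp_force: 36.3
```

>>> arm_command(dp=[[0,0,0],[0,0,0],[0,0,0],[0,0,0]], spin=[0,0,0,0], fingers=-1)

```text
time: 23.05
tcp_pos: [495.0, -223.6, 74.4]
tcp_rot: [[0.968, -0.249, -0.001], [-0.249, -0.968, 0.0], [-0.001, 0.0, -1.0]]
force: [-0.5, -0.1, 0.1]
gripper_width: 85.4
grasp_force: 0.0
```

>>> arm_command(dp=[[0,0,-5],[0,0,-7],[0,0,-7]], spin=[0,0,0])

```text
time: 23.42
tcp_pos: [496.4, -223.9, 146.3]
tcp_rot: [[0.969, -0.249, 0.004], [-0.249, -0.969, -0.001], [0.004, -0.0, -1.0]]
force: [-1.1, 0.5, -1.1]
gripper_width: 85.8
grasp_force: 0.0
```

>>> arm_command(dp=[[3,-5,0],[6.2,-11.2,0],[6.2,-11.2,0],[6.2,-11.2,0],[6.2,-11.2,0],[6.2,-11.2,0],[6.2,-11.2,0],[6.2,-11.2,0]], spin=[0.18,0.36,0.54,0.72,0.9,1.08,1.08,1.08], fingers=1)

```text
time: 24.42
tcp_pos: [582.8, -130.7, 143.7]
tcp_rot: [[0.239, -0.971, -0.002], [-0.971, -0.239, 0.0], [-0.001, 0.002, -1.0]]
force: [-1.3, -0.5, 0.5]
gripper_width: 0.4
grasp_force: 0.0
```

>>> arm_command(dp=[[0,0,2.5],[0,0,4.0],[0,0,4.3],[0,0,4.6],[0,0,4.8],[0,0,5.0],[0,0,5.0],[0,0,5.0]], spin=[0,0,0,0,0,0,0,0])

```text
time: 25.42
tcp_pos: [584.1, -131.5, 96.3]
tcp_rot: [[0.237, -0.971, 0.002], [-0.971, -0.237, -0.001], [0.002, -0.002, -1.0]]
force: [-2.5, -2.4, 7.8]
gripper_width: 0.1
grasp_force: 3.7
```

>>> arm_command(dp=[[0,0,0],[0,0,0],[0,0,0],[0,0,0],[0,0,0],[0,0,0],[0,0,0],[0,0,0]], spin=[0,0,0,0,0,0,0,0])

```text
time: 26.42
tcp_pos: [584.1, -131.5, 96.3]
tcp_rot: [[0.237, -0.971, 0.002], [-0.971, -0.237, -0.001], [0.002, -0.002, -1.0]]
force: [-2.0, -3.0, 7.7]
gripper_width: -0.1
grasp_force: 3.7
```

```bash
python3 gr.py
```

```text
rows frac [ 0  0  0 11 18 24 24 23 18 16 12  4  0  0  0  0  0]
40000000000000000000000000000001367788888999877630000000000000000000346434
dark [-36, -35, -34, -8, -7, -6, 16, 17, 32, 33, 34, 35, 36, 37]
bubble d 7.793333333333333 extent -36.0 37.0
[-1.65 -3.04  6.03] 26.475
```

>>> arm_command(dp=[[0,0,0.1],[0,0,0.1],[0,0,0.1],[0,0,0.1],[0,0,0.1],[0,0,0.1],[0,0,0.1],[0,0,0.1]], spin=[0,0,0,0,0,0,0,0])

```text
time: 27.48
tcp_pos: [584.2, -131.5, 96.1]
tcp_rot: [[0.238, -0.971, 0.003], [-0.971, -0.238, -0.001], [0.002, -0.002, -1.0]]
force: [-3.4, -2.5, 11.3]
gripper_width: 0.0
grasp_force: 5.5
```

```bash
python3 gr.py
```

```text
rows frac [ 0  0  0 10 21 24 25 23 23 16 11  5  0  0  0  0  0]
70000000000000000000000000000000256678888999987753000000000000000000355554
dark [-36, -35, -34, -8, -7, 16, 17, 32, 33, 34, 35, 36, 37]
bubble d 8.056962025316455 extent -36.0 37.0
[-3.58 -2.34  9.9 ] 27.525
```

```bash
python3 - <<'E'
from h import *
save(r.grab_frame("scene"),"final.png",(150,180,310,310),5)
E
```

```text
(no output)
```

View pics/final.png

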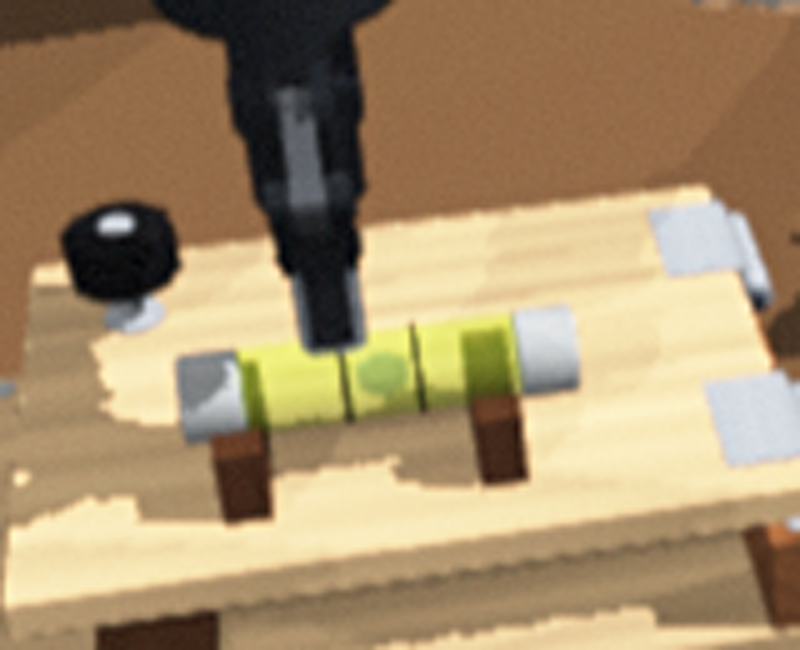

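The level is seated in both V-blocks and the tips press on its top at (333,345). The bubble at (382,372) is midway between the marks at (346,372) and (419,370). Handing in.

```bash
python3 -c "
from workcell import r
print(r.job_done())"
```

```text
the job is handed in; nothing more can be done
None
```

The level lies seated in both V-blocks, the bubble is centred to within about 1 mm, and the fingertips are pressing it down with about 11 N so the shelf bears on its foot; the job is handed in, but `job_done()` gave no verdict.

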